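# Fit the wheel head on the tabletop throwing wheel

### The job

Fit the middle-sized of the three aluminium wheel heads on the spindle of the tabletop throwing wheel. Lower it over the spindle, turn it under light pressure until the slot in its hub drops over the drive pin, then press it down past the retaining balls until it sits fully home on the spindle's shoulder, and let go. Do it gently, never forcing it down while it rides on the pin, and leave the other things on the bench where they are.

Things in the scene. Friction and masses are not known exactly. Their poses are not given: they have to be found in the camera images.
- wheel: Tabletop throwing wheel, fixed: blue housing 235 x 195 mm (x, y), top 84 mm above the bench; on it a round grey splash pan (inside radius 80 mm at its floor, 86 at the rim; floor 87 mm, rim 110 mm above the bench). Origin: centre of the underside, on the spindle's axis; z up; control panel on its -x side. The steel spindle stands upright in the middle of the pan
- shoulder (a point): Point on the spindle's axis, at the top of its shoulder (32 mm across, 100 mm above the bench), where a fitted head's hub rests. On the shoulder stands a round spigot 12 mm in diameter. At its foot, at right angles to the pin, two spring-loaded balls stick out 2 mm (up to 5 mm above the shoulder): with slot over pin, a head still needs a push of some 6 to 12 N to pass them
- pin_level (a point): Point on the spindle's axis at the height of the top of the drive pin, 8 mm above the shoulder. The pin is level, 6 mm thick, and sticks out of the spigot to both sides, 26 mm end to end. It stands at any angle about the vertical, not reported (these axes are the housing's): seen from above, or felt. A geared motor holds the spindle against 0.15 N m; harder turning harmlessly turns it
- spigot_tip (a point): Point on the spindle's axis at the tip of the spigot, 25 mm above the shoulder. The spigot tapers over its last 4 mm from 12 to 6 mm in diameter. Fixed to the housing
- head_mid: The wheel head to fit: aluminium disc 64 mm in diameter, 8 mm thick, on a steel hub 29 to 33 mm across and 26 mm high; 0.13 to 0.21 kg. Starts upright on its hub. Origin: centre of the hub's underside; z up. Hub bore 13.2 mm across, 26 mm deep; across the underside, along the head's own x, a slot 8 mm wide, 10 mm deep, open at both ends, fits the pin every half turn
- head_mid_face (a point): Centre of the top face of the middle-sized head's disc, 34 mm above the hub's underside. Two small dark sockets on it lie in line with the slot. With slot and pin out of line the hub rides on the pin, 8 mm above the shoulder, with the spigot 17 mm into the bore; within half a turn the slot comes over the pin (it begins to sink within some 12 degrees, and sinks 3 mm until on the balls)
- head_small: A smaller wheel head of the same build, disc 44 mm in diameter, not to be used: leave it. Origin: centre of the hub's underside
- head_large: A larger wheel head of the same build, disc 92 mm in diameter, not to be used: leave it. Origin: centre of the hub's underside
- bowl: Terracotta bowl, 110 mm across, 60 mm high. Leave it. Origin: centre of the underside
- mug: Blue glazed mug, 76 mm across, 95 mm high. Leave it. Origin: centre of the underside
- brush: Glaze brush, 180 mm long, lying along its x. Leave it
- rib: Wooden rib, a flat piece 95 x 50 x 6 mm. Leave it. Origin: centre of the underside
- paddle: Wooden paddle, 270 mm long, 14 mm thick, lying along its x. Leave it. Origin: on the underside, where the handle meets the blade
Not all that is in view belongs to the job. Leave any brown or turquoise look-alike of the head_mid alone.

How it is judged (in metres and radians):
On the way, in this order (a step that is already met when the one before it is completed fails the run):
1. the middle-sized head is lifted clear of the bench (height (world z) of head_mid above 0.05 m), for 0.1 s.
2. the head is over the spindle with the spigot in its bore (horizontal distance between head_mid and shoulder below 0.003 m and z of head_mid in the frame of shoulder below 0.014 m), for 0.1 s.
At the end, for the whole second after the job is handed in: The middle-sized head sits on the spindle, slot over the pin, the hub's underside within 2 mm of the shoulder, within 2.5 mm of the spindle's axis and upright within 0.05 rad, released and at rest (horizontal distance between head_mid and shoulder below 0.0025 m and z of head_mid in the frame of shoulder below 0.002 m and angle between head_mid's own z axis and vertical below 0.05 rad and linear speed of head_mid below 0.02 m/s and contact force between the fingers and head_mid below 0.1 N); the robot touches nothing.
It fails at once if the head is forced against the spindle with more than 30 N while it is not yet down over the pin (more than 5 mm above the shoulder) (contact force between head_mid and wheel above 30 N and z of head_mid in the frame of shoulder above 0.005 m).
It fails at once if the head is pressed against the wheel with more than 45 N at any time (all contacts counted, the balls' own 10 N included) (contact force between head_mid and wheel above 45 N).
It fails at once if another wheel head is moved by more than 20 mm (distance of any of head_small, head_large from where it was at the start of the episode above 0.02 m).
It fails at once if another thing on the bench is moved by more than 30 mm (distance of any of bowl, mug, brush, rib, paddle from where it was at the start of the episode above 0.03 m).
It also fails if it takes over 67 s, if anything falls off the work surface, if the arm or the gripper's body presses on something with over 40 N, if the wrist force passes 120 N, or if a joint passes its speed limit or range.

### The arm

A 6-joint arm with a two-finger parallel gripper is mounted at the origin on the work surface. World frame = base frame: x ahead of the robot, y to its left, z up, the work surface at z = 0. Lengths are in mm, angles in rad, forces in N, time in s.
With the tool pointing down it reaches from about 275 to 1000 mm from the base axis. Payload 8.4 kg.
Tool frame: the origin (TCP) lies between the finger pads; the fingertips stand r.nose_length ahead of it and the grasp point (between the pads) lies 8 mm behind it (r.nose_length is the distance from the TCP to the fingertips, in mm); y points along the fingers, x is the direction in which the jaws open and shut, and the axes are right-handed (so a half turn about y gives the same grasp; the last joint's range is limited). The gripper opens to 85 mm and grips with 20 to 120 N. Pads are 22 mm wide; open, the fingers measure 114 mm over their backs; the gripper's body (76 mm by 85 mm) begins 54 mm behind the grasp point. The pads swing forward as they close: fully open they stand 13 mm farther back than shut.
Start: joints at [-1.188, 0.353, 1.633, -0, 1.155, -0.002], TCP at [234.607, -579.299, 242.281] pointing down, gripper open.
Joint ranges: [-2.63, 2.63], [-0.92, 2.1], [0.06, 2.66], [-1.3, 4.44], [0, 2.69], [-3.02, 3.02]. Speed limits (rad/s): [2.22, 2.22, 2.79, 3.14, 3.14, 3.14].

### API

Orientations are given as [roll, pitch, yaw] about the fixed x, y, z axes, in that order (R = Rz(yaw) Ry(pitch) Rx(roll)).
In Python, from rig import r, cams, order gives the robot as it stands. The module is installed in compiled form; this text tells all that it offers.
- The arm moves only by the shell command python3 -m crank 'ROWS' [FORCE]. ROWS is JSON, a list of rows, each a list of 7 numbers: the turn, a rotation vector about the tool's x, y, z in degrees, then the shift along the tool's x, y, z in cm, then the opening, from -1 (shut) to 1 (fully open). A call has exactly 10 rows; each row shifts and turns the pose as measured when the row begins, along the tool's axes as they then stand; what a row does not reach is not made up. A row lasts 1/12 s, in which the tool goes at most 41.7 mm and 7.16 degrees, less where a joint would pass 70% of its speed; a pose out of reach is approached as far as the arm can. A call with a gripper value outside its range is refused whole. The fingers move at their own pace and stop on an object; FORCE is the grip in N (left out, the last holds). Time passes only in rows, so rows that do not move let the fingers close, or fill a call up. It gives the time, the measured TCP pose, the force and the opening at its end, in the units of the state.
- r.sense(): the state, without advancing time (a new reading comes with each control period).
- cams.grab_frame(name): name is "scene" or "top" or "wrist"; returns the picture (420x560x3 uint8, blue, green, red); there is no depth.
- cams.camera_info(name): a dict with "intrinsics" (3x3 intrinsics, pixels), "k1" (the pictures are not rectified: a ray, as slopes to the right and down, at radius r is drawn at 1 + k1 r^2 times it, then the intrinsics apply), "view" (4x4, takes a point from world to camera coordinates); the wrist camera has in their place "hand_eye" (4x4, takes a point from camera to tool coordinates, whose origin is the TCP and whose axes are the tool frame's). Camera axes: x right, y up, looking along -z (the intrinsics and any distortion apply to the point x, -y, -z); pixel columns grow to the right and rows downward; lengths in mm; the calibration is good to about 2 mm. A picture is of the moment at which its call begins: read the wrist's pose just before it. camera_info takes no time and is no camera call.
- order.sign_off(): hands the job in, once; it reports no verdict.
The state is a dict: "clock": time; "qpos": joint angles; "qvel": joint speeds; "joint_efforts": joint torques, N m; "eef_pos": TCP position; "tcp_rot": TCP orientation; "contact_force": force on the tool from outside, world axes, zero at the start; "wrist_torque": the same for the moment, N m; "opening": opening from 0.0 (shut) to 1.0 (fully open).
Only numpy, scipy, OpenCV 4.12 (cv2) and the standard library are available. Lean on these libraries where they do the work, as an engineer would, in place of code of your own. Each camera call takes 0.05 s, during which the arm holds its last target.

## Working session

There is one attempt and no reset: what is moved stays moved. The work goes in short steps, Python scripts to look and compute and a shell command to move; the robot and the scene stay as the last step left them, time stands still between calls to the robot, and variables do not carry over. Pictures are saved under pics/ and viewed, and the job is handed in when it is done.

```bash
ls; mkdir -p pics; python3 - <<'E'
from rig import r,cams,order
import cv2
print(r.sense()); print(r.nose_length)
for n in("scene","top","wrist"):
    cv2.imwrite(f"pics/{n}0.png",cams.grab_frame(n)); print(n,cams.camera_info(n))
E
```

```text
pics
{'clock': 0.0, 'qpos': array([-1.18844020e+00,  3.53638313e-01,  1.63413554e+00,  3.52282430e-06,
        1.15517241e+00, -2.40304085e-03]), 'qvel': array([ 0.00112481,  0.00122539, -0.00033612,  0.00060986, -0.00062051,
        0.00015025]), 'joint_efforts': array([-1.21512123e-03, -6.05257559e+01, -3.42072701e+01,  1.67715348e-04,
        9.65323357e-03, -6.73904282e-06]), 'eef_pos': array([ 234.41551401, -578.88643155,  241.56720043]), 'tcp_rot': array([-1.57078985e+00,  1.35359996e-03, -1.18603858e+00]), 'contact_force': array([-0.43365143, -0.11905694,  0.01019536]), 'wrist_torque': array([ 0.03346401,  0.01451502, -0.01280175]), 'opening': 1.0032116408429734}
11.0
scene {'intrinsics': array([[397.25219465,   0.        , 273.05325811],
       [  0.        , 397.25219465, 209.86078852],
       [  0.        ,   0.        ,   1.        ]]), 'k1': -0.08199262449696346, 'view': array([[-9.91413080e-02,  9.95065988e-01,  3.83161164e-03,
         5.94506482e+01],
       [-8.38887101e-01, -8.56505499e-02,  5.37524339e-01,
         4.01224740e+02],
       [ 5.35200367e-01,  5.007657
[... 546 characters left out ...]
5527103e-03,  9.90286171e-01,
        -1.43941561e+03],
       [ 0.00000000e+00,  0.00000000e+00,  0.00000000e+00,
         1.00000000e+00]])}
wrist {'intrinsics': array([[334.400644  ,   0.        , 280.87987451],
       [  0.        , 334.400644  , 206.08306259],
       [  0.        ,   0.        ,   1.        ]]), 'k1': -0.05206322756272846, 'hand_eye': array([[ 9.99997670e-01,  1.56229964e-03, -1.48949028e-03,
         1.66215721e-02],
       [-1.87815972e-03,  2.89648425e-01, -9.57131267e-01,
        -1.32355257e+02],
       [-1.06389732e-03,  9.57131835e-01,  2.89650684e-01,
         7.43744253e+01],
       [ 0.00000000e+00,  0.00000000e+00,  0.00000000e+00,
         1.00000000e+00]])}
```

View images.

View pics/top0.png

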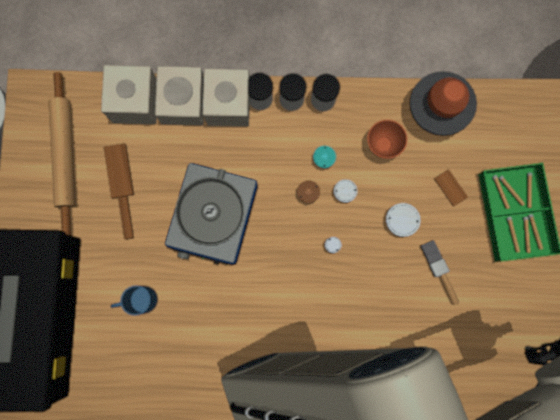

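View pics/scene0.png

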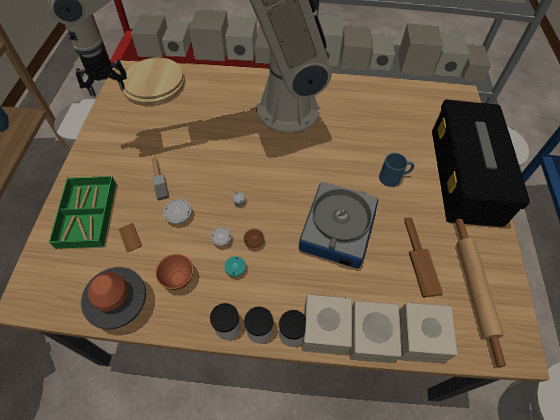

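View pics/wrist0.png

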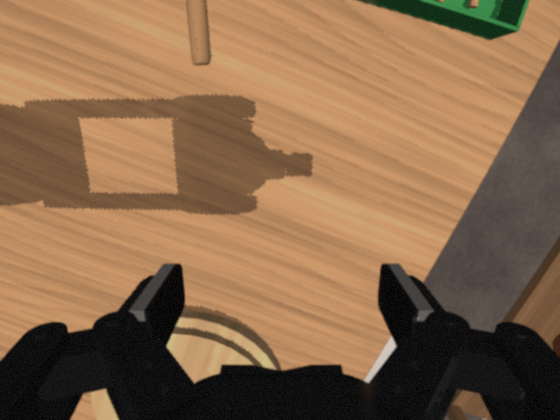

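```bash
cat > h.py <<'E'
from rig import r,cams,order
import numpy as np,cv2
from scipy.spatial.transform import Rotation as R
def Rt(s): return R.from_euler('xyz',s['tcp_rot']).as_matrix()
def ray(name,u,v,s=None):
    c=cams.camera_info(name);K=np.array(c['intrinsics'])
    p=cv2.undistortPoints(np.array([[[u,v]]],float),K,np.array([c['k1'],0,0,0.]))[0,0]
    d=np.array([p[0],-p[1],-1.])
    if name=='wrist':
        H=np.array(c['hand_eye']);A=Rt(s)
        return A@H[:3,3]+s['eef_pos'],A@H[:3,:3]@d
    V=np.array(c['view']);A=V[:3,:3]
    return -A.T@V[:3,3],A.T@d
def at(name,u,v,z,s=None):
    o,d=ray(name,u,v,s);return o+d*(z-o[2])/d[2]
def proj(name,P,s=None):
    c=cams.camera_info(name);K=np.array(c['intrinsics'])
    if name=='wrist':
        H=np.array(c['hand_eye']);q=Rt(s).T@(np.array(P)-s['eef_pos']);q=H[:3,:3].T@(q-H[:3,3])
    else:
        V=np.array(c['view']);q=V[:3,:3]@P+V[:3,3]
    x,y=q[0]/-q[2],-q[1]/-q[2];f=1+c['k1']*(x*x+y*y)
    return np.array([K[0,0]*x*f+K[0,2],K[1,1]*y*f+K[1,2]])
def crop(img,x0,y0,x1,y1,k,name):
    cv2.imwrite('pics/'+name,cv2.resize(img[y0:y1,x0:x1],None,fx=k,fy=k,interpolation=cv2.INTER_CUBIC))
E
python3 - <<'E'
from h import *
t=cv2.imread('pics/top0.png');s=cv2.imread('pics/scene0.png')
crop(t,290,140,430,260,5,'t1.png');crop(t,160,155,265,270,5,'t2.png')
for n,p,z in(('mid',(345,191),34),('brown',(308,192),34),('teal',(324,157),34),('small',(333,245),34),('large',(403,220),34),('spig',(211,212),125),('bowl',(387,140),60)): print(n,at('top',*p,z).round(1))
for n,p,z in(('mid',(222,237),34),('spig',(341,214),125),('brown',(254,239),34)): print(n,at('scene',*p,z).round(1))
E
```

```text
mid [ 606.  -161.6   34. ]
brown [601.  -60.3  34. ]
teal [ 700.3 -103.1   34. ]
small [ 456.9 -129.8   34. ]
large [ 529.3 -318.9   34. ]
spig [526.9 192.4 125. ]
bowl [ 744.5 -271.5   60. ]
mid [ 615.7 -156.6   34. ]
spig [552.9 194.9 125. ]
brown [612.5 -57.6  34. ]
```

View pics/t1.png

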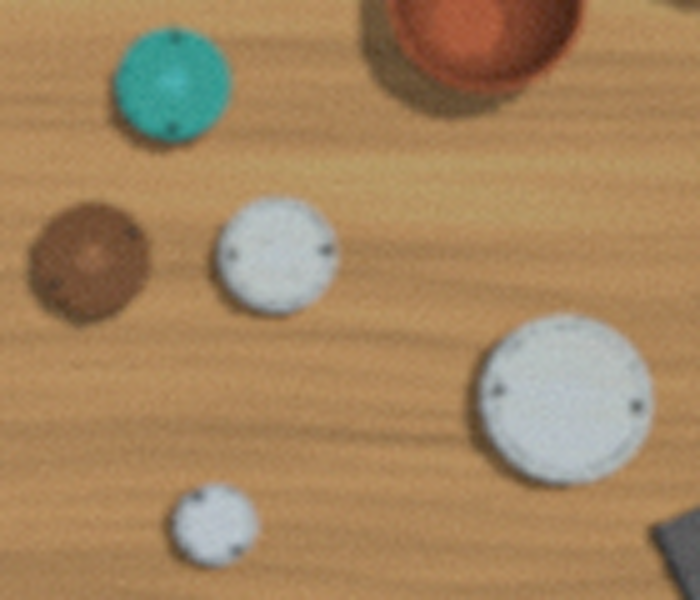

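View pics/t2.png

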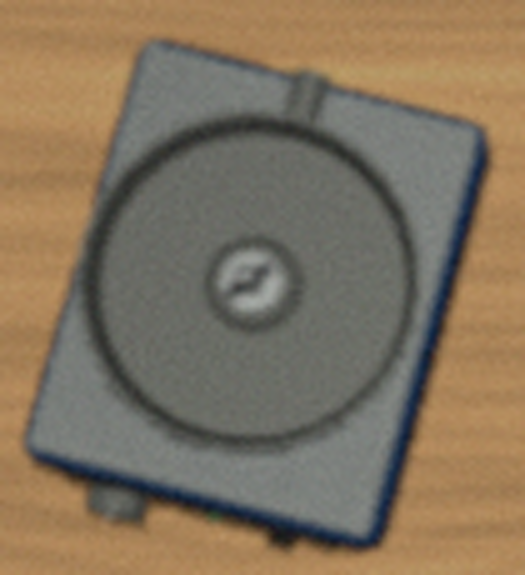

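```bash
cat >> h.py <<'E'
def plan(P,yaw,n,g=1,tot=None):
    """n rows from the present pose to TCP P (mm), tool down with yaw; prints rows"""
    s=r.sense();p=s['eef_pos'].copy();A=Rt(s)
    B=R.from_euler('xyz',[-np.pi/2,0,yaw]).as_matrix();P=np.array(P,float)
    rv=R.from_matrix(A.T@B).as_rotvec()
    rows=[]
    for k in range(n):
        d=(P-p)/(n-k);t=A.T@d/10
        w=R.from_matrix(A.T@B).as_rotvec()/(n-k)
        row=list(np.degrees(w).round(1))+list(t.round(2))+[g]
        rows.append([float(x) for x in row]);p=p+A@np.array(row[3:6])*10;A=A@R.from_rotvec(np.radians(row[:3])).as_matrix()
    print('end',p.round(1),'yaw',R.from_matrix(A).as_euler('xyz').round(3))
    for i in range(0,n,10): print(rows[i:i+10])
def st():
    s=r.sense();print(round(s['clock'],2),s['eef_pos'].round(1),s['tcp_rot'].round(3),'F',s['contact_force'].round(1),'op',round(s['opening'],3),'q',s['qpos'].round(2));return s
E
python3 -c "
from h import *
plan([535,193,250],0.34,30)"
```

```text
end [535. 193. 250.] yaw [-1.572  0.     0.339]
[[-0.0, -2.9, -0.0, -2.01, -0.03, 1.89, 1.0], [-0.0, -2.9, -0.0, -1.91, -0.03, 1.99, 1.0], [-0.0, -2.9, -0.0, -1.81, -0.03, 2.09, 1.0], [-0.0, -2.9, -0.0, -1.7, -0.02, 2.18, 1.0], [-0.0, -2.9, -0.0, -1.59, -0.03, 2.26, 1.0], [-0.0, -2.9, -0.0, -1.47, -0.02, 2.34, 1.0], [-0.0, -2.9, -0.0, -1.35, -0.03, 2.41, 1.0], [-0.0, -2.9, -0.0, -1.23, -0.02, 2.47, 1.0], [-0.0, -2.9, -0.0, -1.1, -0.03, 2.53, 1.0], [-0.0, -2.9, -0.0, -0.97, -0.02, 2.59, 1.0]]
[[-0.0, -2.9, -0.0, -0.84, -0.03, 2.63, 1.0], [-0.0, -2.9, -0.0, -0.7, -0.02, 2.67, 1.0], [-0.0, -2.9, -0.0, -0.57, -0.03, 2.7, 1.0], [-0.0, -2.9, -0.0, -0.43, -0.02, 2.73, 1.0], [-0.0, -2.9, -0.0, -0.29, -0.03, 2.75, 1.0], [-0.0, -2.9, -0.0, -0.15, -0.02, 2.76, 1.0], [-0.0, -2.9, -0.0, -0.01, -0.03, 2.76, 1.0], [-0.0, -2.9, -0.0, 0.13, -0.02, 2.76, 1.0], [-0.0, -2.9, -0.0, 0.26, -0.03, 2.75, 1.0], [-0.0, -2.9, -0.0, 0.4, -0.02, 2.73, 1.0]]
[[-0.0, -2.9, -0.0, 0.54, -0.03, 2.71, 1.0], [-0.0, -2.9, -0.0, 0.68, -0.02, 2.68, 1.0], [-0.0, -3.0, -0.0, 0.81, -0.03, 2.64, 1.0], [-0.0, -2.9, -0.0, 0.95, -0.02, 2.59, 1.0], [-0.0, -3.0, -0.0, 1.08, -0.03, 2.54, 1.0], [-0.0, -2.9, -0.0, 1.21, -0.02, 2.48, 1.0], [-0.0, -3.0, -0.0, 1.33, -0.03, 2.42, 1.0], [-0.0, -2.9, -0.0, 1.46, -0.02, 2.34, 1.0], [-0.0, -3.0, -0.0, 1.58, -0.03, 2.26, 1.0], [-0.1, -2.9, -0.0, 1.69, -0.02, 2.18, 1.0]]
```

```bash
python3 -m crank '[[0,-2.9,0,-2,0,1.9,1],[0,-2.9,0,-1.9,0,2,1],[0,-2.9,0,-1.8,0,2.1,1],[0,-2.9,0,-1.7,0,2.2,1],[0,-2.9,0,-1.6,0,2.3,1],[0,-2.9,0,-1.5,0,2.3,1],[0,-2.9,0,-1.4,0,2.4,1],[0,-2.9,0,-1.2,0,2.5,1],[0,-2.9,0,-1.1,0,2.5,1],[0,-2.9,0,-1,0,2.6,1]]'
python3 -m crank '[[0,-2.9,0,-0.8,0,2.6,1],[0,-2.9,0,-0.7,0,2.7,1],[0,-2.9,0,-0.6,0,2.7,1],[0,-2.9,0,-0.4,0,2.7,1],[0,-2.9,0,-0.3,0,2.8,1],[0,-2.9,0,-0.1,0,2.8,1],[0,-2.9,0,0,0,2.8,1],[0,-2.9,0,0.1,0,2.8,1],[0,-2.9,0,0.3,0,2.8,1],[0,-2.9,0,0.4,0,2.7,1]]'
python3 -c "
from h import *
plan([535,193,250],0.34,10)"
```

```text
clock: 0.98
eef_pos: [333.1, -312.9, 238.8]
tcp_rot: [-1.571, 0.003, -0.665]
contact_force: [0.6, 0.1, -1.1]
opening: 1.001
clock: 1.82
eef_pos: [428.9, -37.8, 238.9]
tcp_rot: [-1.569, 0.002, -0.134]
contact_force: [0.4, -0.1, 0.7]
opening: 1.002
end [535. 193. 250.] yaw [-1.572 -0.     0.339]
[[-0.0, -2.7, -0.0, 0.74, -0.11, 2.43, 1.0], [-0.0, -2.7, -0.0, 0.86, -0.11, 2.39, 1.0], [-0.0, -2.7, -0.0, 0.97, -0.11, 2.35, 1.0], [-0.0, -2.7, -0.0, 1.08, -0.11, 2.3, 1.0], [-0.0, -2.7, -0.0, 1.19, -0.11, 2.25, 1.0], [-0.0, -2.7, -0.0, 1.29, -0.11, 2.19, 1.0], [-0.0, -2.7, -0.0, 1.39, -0.1, 2.12, 1.0], [-0.0, -2.7, -0.0, 1.49, -0.11, 2.06, 1.0], [-0.1, -2.8, -0.0, 1.58, -0.1, 1.98, 1.0], [-0.1, -2.7, -0.1, 1.68, -0.11, 1.9, 1.0]]
```

```bash
python3 -m crank '[[0,-3,0,0.8,-0.1,2.6,1],[0,-3,0,0.9,-0.1,2.6,1],[0,-3,0,1.1,-0.1,2.6,1],[0,-3,0,1.2,-0.1,2.5,1],[0,-3,0,1.3,-0.1,2.5,1],[0,-3,0,1.4,-0.1,2.4,1],[0,-3,0,1.5,-0.1,2.3,1],[0,-3,0,1.6,-0.1,2.2,1],[0,-3,0,1.7,-0.1,2.1,1],[0,0,0,0,0,0,1]]'
python3 -c "
from h import *
s=st();im=cams.grab_frame('wrist');cv2.imwrite('pics/w1.png',im)
print(proj('wrist',[540,193,125],s))"
```

```text
clock: 2.65
eef_pos: [527.9, 208.4, 247.3]
tcp_rot: [-1.567, 0.001, 0.369]
contact_force: [0.1, 0.9, 0.5]
opening: 1.0
2.65 [527.9 208.4 247.3] [-1.567e+00  1.000e-03  3.690e-01] F [0.1 0.9 0.5] op 1.0 q [0.37 0.26 1.75 0.   1.13 0.  ]
[287.52018104 224.25173726]
```

View pics/w1.png

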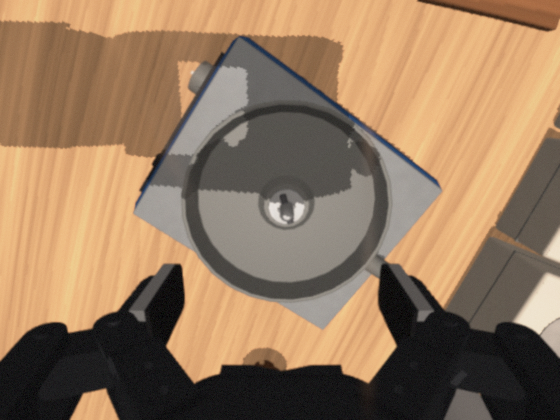

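```bash
python3 -c "
from h import *
im=cv2.imread('pics/w1.png')
crop(im,255,175,320,235,11,'w1c.png')"
```

```text
(no output)
```

View pics/w1c.png

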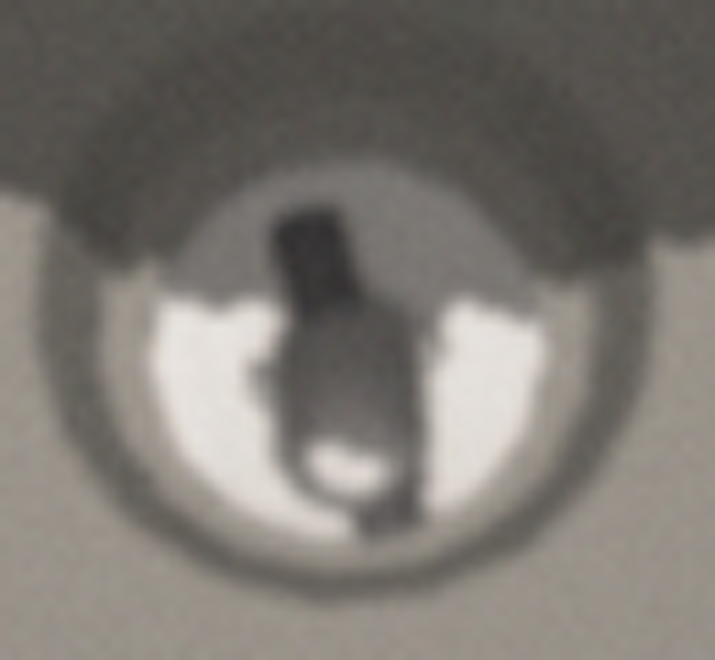

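```bash
python3 -c "
from h import *
s=r.sense()
s=dict(s)
print(s['clock'])
c=lambda x,y:(255+(x+.5)/11-.5,175+(y+.5)/11-.5)
for n,p,z in (('sh',(349,354),100),('shL',(150,345),100),('shR',(548,345),100),('shT',(349,160),100),('shB',(349,548),100),('tip',(352,470),125)): print(n,at('wrist',*c(*p),z,s).round(1))
a=at('wrist',*c(306,210),107,s);b=at('wrist',*c(390,530),107,s);print(a,b,np.linalg.norm(b-a),(a+b)/2,np.degrees(np.arctan2(*(b-a)[1::-1])))
# pan via top cam
print(at('top',160+250/5,155+283/5,100),at('top',160+252/5,155+282/5,110))
print('sockets')
p=lambda x,y:(290+(x+.5)/5-.5,140+(y+.5)/5-.5)
a=at('top',*p(231,256),34);b=at('top',*p(327,250),34);print(a,b,np.degrees(np.arctan2(*(b-a)[1::-1])),at('top',*p(278,255),34))
"
```

```text
2.7
sh [535.4 197.7 100. ]
shL [520.4 192.7 100. ]
shR [549.9 204.  100. ]
shT [529.7 212.5 100. ]
shB [541.4 182.4 100. ]
tip [535.8 196.5 125. ]
[527.34494126 209.19935618 107.        ] [542.83747616 187.31874939 107.        ] 26.8100651089955 [535.09120871 198.25905278 107.        ] -54.69964815186728
[531.43183844 198.09789617 100.        ] [530.56585019 195.82859371 110.        ]
sockets
[ 606.00014361 -136.41641248   34.        ] [ 610.46596226 -188.93933995   34.        ] -85.14005351318036 [ 607.10865059 -162.1445865    34.        ]
```

```bash
python3 -c "
from h import *
plan([604,-176,150],0.0,12)"
```

```text
end [ 604. -176.  150.] yaw [-1.571e+00  0.000e+00  1.000e-03]
[[-0.0, 1.8, -0.0, -0.54, 0.8, -3.21, 1.0], [-0.0, 1.7, -0.0, -0.44, 0.8, -3.22, 1.0], [-0.0, 1.8, -0.0, -0.35, 0.8, -3.24, 1.0], [-0.0, 1.7, -0.0, -0.24, 0.8, -3.25, 1.0], [-0.0, 1.8, -0.0, -0.15, 0.8, -3.25, 1.0], [-0.0, 1.7, -0.0, -0.04, 0.8, -3.25, 1.0], [-0.0, 1.8, -0.0, 0.05, 0.8, -3.26, 1.0], [-0.0, 1.7, -0.0, 0.15, 0.8, -3.25, 1.0], [-0.0, 1.8, -0.1, 0.25, 0.8, -3.25, 1.0], [-0.0, 1.7, -0.0, 0.35, 0.8, -3.23, 1.0]]
[[-0.1, 1.8, -0.1, 0.45, 0.8, -3.22, 1.0], [-0.0, 1.7, -0.0, 0.54, 0.81, -3.21, 1.0]]
```

```bash
python3 -m crank '[[0,2.1,0,-0.6,0.6,-3.5,1],[0,2.1,0,-0.5,0.6,-3.5,1],[0,2.1,0,-0.4,0.6,-3.5,1],[0,2.1,0,-0.3,0.6,-3.5,1],[0,2.1,0,-0.1,0.6,-3.5,1],[0,2.1,0,0,0.6,-3.5,1],[0,2.1,0,0.1,0.6,-3.5,1],[0,2.1,0,0.3,0.6,-3.5,1],[0,2.1,0,0.4,0.6,-3.5,1],[0,2.1,0,0.5,0.6,-3.5,1]]'
python3 -c "
from h import *
plan([606,-172,150],0.0,8)"
```

```text
clock: 3.53
eef_pos: [583.2, -153.6, 183.0]
tcp_rot: [-1.569, 0.008, -0.016]
contact_force: [1.4, 0.2, 0.1]
opening: 1.001
end [ 606. -172.  150.] yaw [-1.571e+00 -1.000e-03 -1.000e-03]
[[-0.0, -0.1, -0.1, 0.29, 0.41, -0.23, 1.0], [-0.0, -0.1, -0.1, 0.29, 0.41, -0.23, 1.0], [-0.0, -0.1, -0.0, 0.29, 0.41, -0.23, 1.0], [-0.0, -0.1, -0.1, 0.29, 0.41, -0.23, 1.0], [-0.0, -0.1, -0.0, 0.29, 0.41, -0.23, 1.0], [-0.0, -0.1, -0.1, 0.29, 0.41, -0.22, 1.0], [-0.1, -0.2, -0.0, 0.29, 0.41, -0.23, 1.0], [-0.0, -0.1, -0.1, 0.28, 0.42, -0.23, 1.0]]
```

```bash
python3 -m crank '[[0,0,0,0.4,0.5,0,1],[0,0,0,0.4,0.5,0,1],[0,0,0,0.4,0.5,0,1],[0,0,0,0.4,0.5,0,1],[0,0,0,0.4,0.5,0,1],[0,0,0,0.3,0.4,0,1],[0,0,0,0,0,0,1],[0,0,0,0,0,0,1],[0,0,0,0,0,0,1],[0,0,0,0,0,0,1]]'
python3 -c "
from h import *
s=st();im=cams.grab_frame('wrist');cv2.imwrite('pics/w2.png',im)
print(proj('wrist',[607,-162,34],s))"
```

```text
clock: 4.37
eef_pos: [603.9, -158.1, 149.5]
tcp_rot: [-1.57, 0.013, -0.023]
contact_force: [0.1, 0.5, -0.1]
opening: 1.001
4.37 [ 603.9 -158.1  149.5] [-1.57   0.013 -0.023] F [ 0.1  0.5 -0.1] op 1.001 q [-0.26  0.46  1.7  -0.    0.99 -0.23]
[286.03375036 209.19985348]
```

View pics/w2.png

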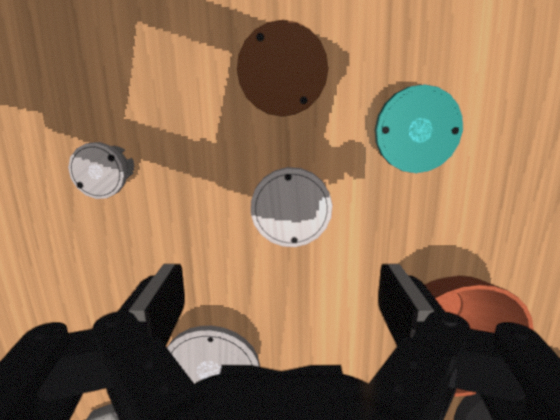

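```bash
python3 -c "
from h import *
s=r.sense()
for p in((252,207),(331,207),(291,168.5),(291,246),(291.5,207.3)): print(at('wrist',*p,34,s).round(1))
a=at('wrist',288,177,34,s);b=at('wrist',294,240,34,s);print(a,b,np.degrees(np.arctan2(*(b-a)[1::-1])))
im=cv2.imread('pics/w2.png');crop(im,240,155,345,260,7,'w2c.png')
"
```

```text
[ 580.6 -159.7   34. ]
[ 641.9 -161.    34. ]
[ 611.4 -130.2   34. ]
[ 610.4 -193.2   34. ]
[ 611.3 -160.6   34. ]
[ 609.01404745 -136.60983452   34.        ] [ 612.88829042 -188.01708331   34.        ] -85.69012255393707
```

View pics/w2c.png

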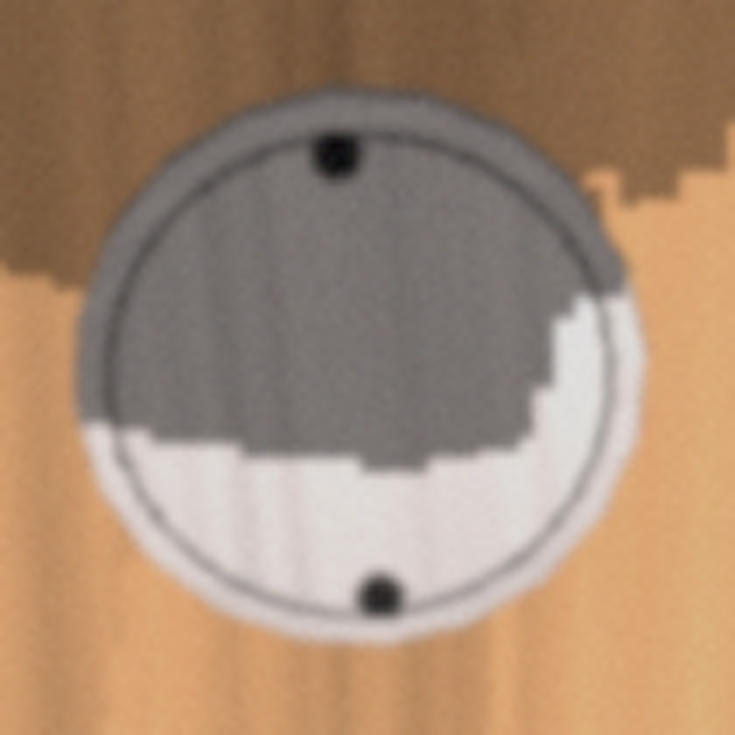

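```bash
python3 -c "
from h import *
plan([611,-161,50],0.0,7)
"
```

```text
end [ 611. -161.   50.] yaw [-1.571  0.    -0.   ]
[[-0.0, -0.2, -0.1, 0.12, 1.42, -0.04, 1.0], [-0.0, -0.2, -0.1, 0.12, 1.42, -0.04, 1.0], [-0.0, -0.2, -0.1, 0.11, 1.42, -0.04, 1.0], [-0.0, -0.2, -0.1, 0.11, 1.42, -0.04, 1.0], [-0.0, -0.2, -0.1, 0.11, 1.42, -0.04, 1.0], [-0.0, -0.2, -0.1, 0.11, 1.43, -0.05, 1.0], [-0.1, -0.1, -0.1, 0.1, 1.42, -0.04, 1.0]]
```

```bash
python3 -m crank '[[0,-0.2,-0.1,0.12,1.4,-0.05,1],[0,-0.2,-0.1,0.12,1.4,-0.05,1],[0,-0.2,-0.1,0.12,1.4,-0.05,1],[0,-0.2,-0.1,0.12,1.4,-0.05,1],[0,-0.2,-0.1,0.12,1.4,-0.05,1],[0,-0.2,-0.1,0.12,1.4,-0.05,1],[0,-0.2,-0.1,0.12,1.4,-0.05,1],[0,0,0,0,0,0,1],[0,0,0,0,0,0,1],[0,0,0,0,0,0,1]]'
python3 -c "
from h import *
plan([611,-161,16.5],0.0,5)
s=st();im=cams.grab_frame('wrist');cv2.imwrite('pics/w3.png',im)
print(proj('wrist',[611,-161,34],s))
"
```

```text
clock: 5.25
eef_pos: [614.6, -162.0, 52.9]
tcp_rot: [-1.572, -0.008, 0.003]
contact_force: [-0.2, -0.4, 0.6]
opening: 0.999
end [ 611.  -161.    16.5] yaw [-1.572e+00  1.000e-03 -0.000e+00]
[[0.0, 0.0, 0.1, -0.08, 0.73, 0.02, 1.0], [0.0, 0.0, 0.1, -0.08, 0.73, 0.02, 1.0], [0.0, 0.1, 0.1, -0.07, 0.73, 0.02, 1.0], [0.0, 0.0, 0.1, -0.07, 0.72, 0.02, 1.0], [0.0, 0.1, 0.1, -0.08, 0.73, 0.03, 1.0]]
5.25 [ 614.6 -162.    52.9] [-1.572 -0.008  0.003] F [-0.2 -0.4  0.6] op 0.999 q [-0.26  0.59  1.74  0.    0.8  -0.27]
[272.380517   257.99766668]
```

View pics/w3.png

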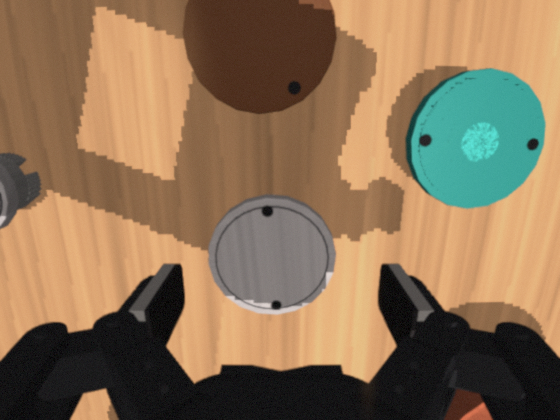

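```bash
python3 -m crank '[[0,0,0.1,-0.08,0.75,0.04,1],[0,0,0.1,-0.08,0.75,0.04,1],[0,0,0.1,-0.08,0.75,0.04,1],[0,0,0.1,-0.08,0.75,0.04,1],[0,0,0.1,-0.08,0.75,0.04,1],[0,0,0,0,0,0,1],[0,0,0,0,0,0,1],[0,0,0,0,0,0,1],[0,0,0,0,0,0,1],[0,0,0,0,0,0,1]]'
python3 -c "
from h import *
s=st();im=cams.grab_frame('wrist');cv2.imwrite('pics/w4.png',im)
print(proj('wrist',[611,-160,34],s))
"
```

```text
clock: 6.13
eef_pos: [611.9, -160.1, 14.0]
tcp_rot: [-1.573, -0.002, 0.003]
contact_force: [-0.4, -0.2, 0.8]
opening: 1.004
6.13 [ 611.9 -160.1   14. ] [-1.573 -0.002  0.003] F [-0.4 -0.2  0.8] op 1.004 q [-0.26  0.64  1.76 -0.    0.74 -0.26]
[277.54739099 304.1323049 ]
```

View pics/w4.png

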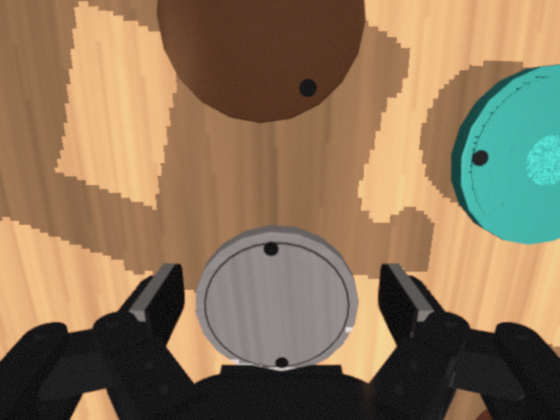

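```bash
python3 -m crank '[[0,0,0,0,-0.2,0,-1],[0,0,0,0,0,0,-1],[0,0,0,0,0,0,-1],[0,0,0,0,0,0,-1],[0,0,0,0,0,0,-1],[0,0,0,0,0,0,-1],[0,0,0,0,0,0,-1],[0,0,0,0,0,0,-1],[0,0,0,0,0,0,-1],[0,0,0,0,0,0,-1]]' 60
python3 -c "
from h import *
s=st();im=cams.grab_frame('wrist');cv2.imwrite('pics/w5.png',im)
"
```

```text
clock: 7.02
eef_pos: [612.2, -160.3, 17.4]
tcp_rot: [-1.573, -0.003, 0.003]
contact_force: [-0.3, -0.3, 0.8]
opening: 0.719
7.02 [ 612.2 -160.3   17.4] [-1.573 -0.003  0.003] F [-0.3 -0.3  0.8] op 0.719 q [-0.26  0.64  1.76 -0.    0.75 -0.26]
```

View pics/w5.png

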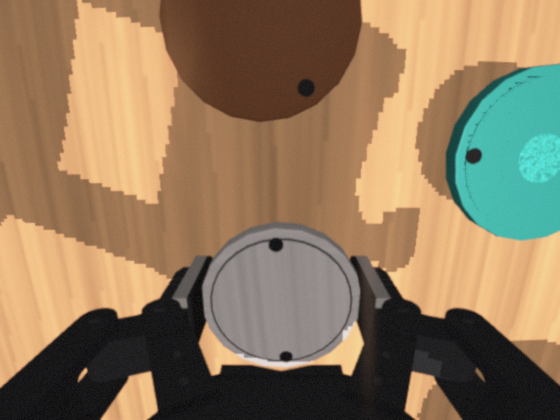

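```bash
python3 -c "
from h import *
s=r.sense();A=Rt(s)
for p in((204,293),(359,293),(282,222),(282,361),(276,244.5),(286,356.5)): 
  w=at('wrist',*p,34,s);print(w.round(1),(A.T@(w-s['eef_pos'])).round(1))
"
python3 -m crank '[[0,0,0,0,-0.3,0,-1],[0,0,0,0,-0.8,0,-1],[0,0,0,0,-1,0,-1],[0,0,0,0,-1,0,-1],[0,0,0,0,-1,0,-1],[0,0,0,0,-1,0,-1],[0,0,0,0,-1,0,-1],[0,0,0,0,-1,0,-1],[0,0,0,0,-0.5,0,-1],[0,0,0,0,0,0,-1]]'
python3 -c "
from h import *
s=st();im=cams.grab_frame('wrist');cv2.imwrite('pics/w6.png',im)
cv2.imwrite('pics/s6.png',cams.grab_frame('scene'))
"
```

```text
[ 582.2 -157.4   34. ] [-30.  -16.7   3. ]
[ 643.6 -157.5   34. ] [ 31.4 -16.5   2.7]
[ 613.  -127.6   34. ] [  0.9 -16.6  32.7]
[ 613.2 -190.7   34. ] [  0.9 -16.5 -30.4]
[ 610.8 -136.5   34. ] [ -1.4 -16.6  23.8]
[ 614.9 -188.3   34. ] [  2.6 -16.5 -28.1]
clock: 7.9
eef_pos: [612.8, -160.3, 103.8]
tcp_rot: [-1.574, -0.006, 0.003]
contact_force: [0.8, -0.2, -1.8]
opening: 0.722
7.9 [ 612.8 -160.3  103.8] [-1.574 -0.006  0.003] F [ 0.8 -0.2 -1.8] op 0.722 q [-0.26  0.52  1.72 -0.    0.89 -0.26]
```

View pics/w6.png

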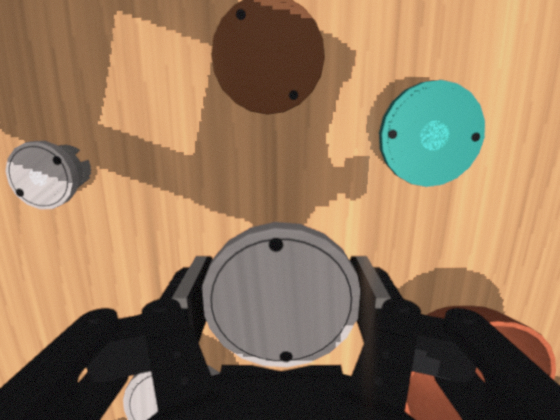

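```bash
python3 -c "
from h import *
im=cv2.imread('pics/w6.png');im=cv2.convertScaleAbs(im,alpha=1.5,beta=20);crop(im,195,210,370,370,4,'w6c.png')"
```

```text
(no output)
```

View pics/w6c.png

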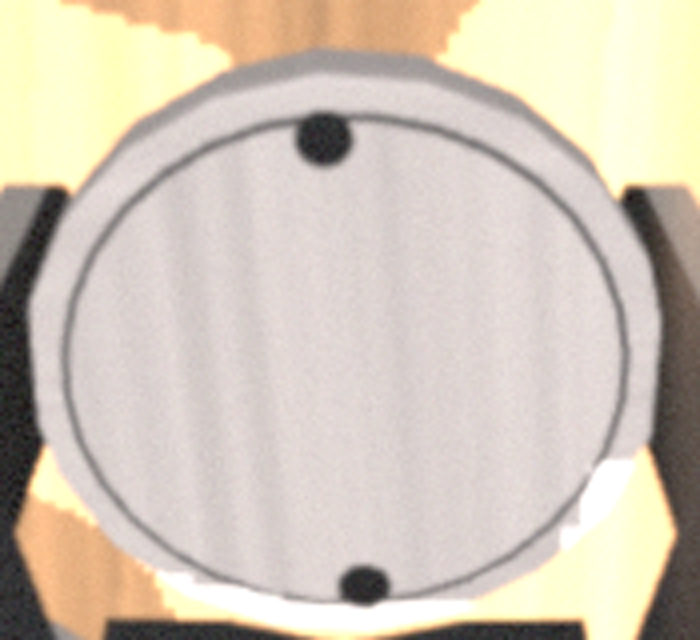

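```bash
python3 -c "
from h import *
im=cv2.imread('pics/s6.png');print(proj('scene',[612,-160,90]));crop(im,170,130,330,270,5,'s6c.png')"
```

```text
[219.08842639 226.74667699]
```

View pics/s6c.png

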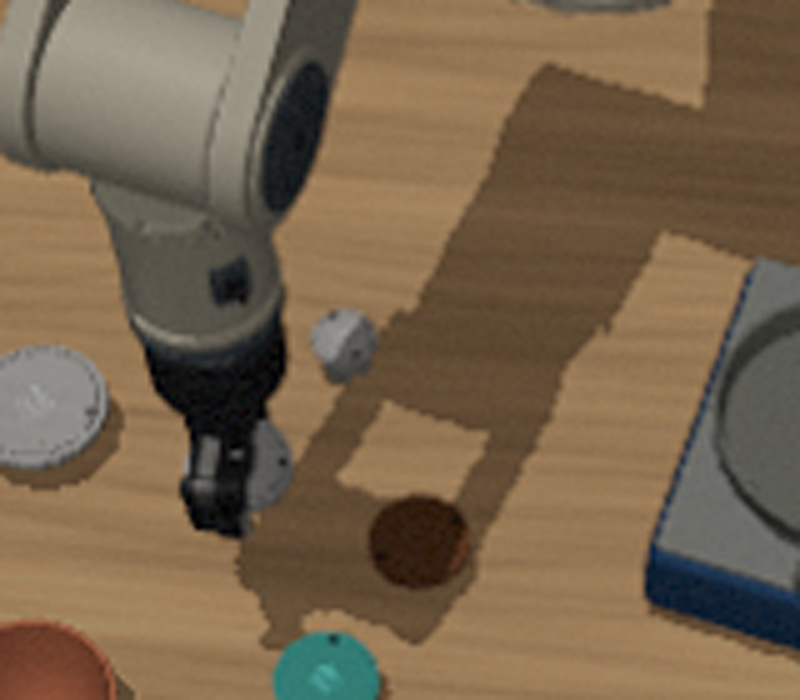

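```bash
python3 -c "
from h import *
s=r.sense();A=Rt(s);z=s['eef_pos'][2]+16.5
c=lambda x,y:(195+(x+.5)/4-.5,210+(y+.5)/4-.5)
for p in((346,115),(346,602),(65,358),(627,358),(340,73),(324,139),(364,585)): 
  w=at('wrist',*c(*p),z,s);print((A.T@(w-s['eef_pos'])).round(1))
"
```

```text
[  0.5 -16.6  26.2]
[  0.5 -16.4 -30.1]
[-27.4 -16.6   0.2]
[ 28.6 -16.4  -0.1]
[ -0.  -16.6  30.4]
[ -1.5 -16.6  23.8]
[  2.4 -16.4 -27.8]
```

```bash
python3 -c "
from h import *
plan([534,198.9,170],0.541,14,-1)"
```

```text
end [534.  198.9 170. ] yaw [-1.572e+00  1.000e-03  5.400e-01]
[[0.0, -2.2, 0.0, -0.55, -0.49, 2.57, -1.0], [0.0, -2.2, 0.0, -0.45, -0.49, 2.58, -1.0], [0.0, -2.2, 0.0, -0.35, -0.49, 2.6, -1.0], [0.0, -2.2, 0.0, -0.25, -0.49, 2.61, -1.0], [0.0, -2.2, 0.0, -0.15, -0.49, 2.62, -1.0], [0.0, -2.2, 0.0, -0.05, -0.49, 2.62, -1.0], [0.0, -2.2, 0.0, 0.05, -0.49, 2.62, -1.0], [0.0, -2.2, 0.0, 0.15, -0.49, 2.62, -1.0], [0.0, -2.2, 0.0, 0.25, -0.49, 2.61, -1.0], [0.0, -2.2, 0.0, 0.35, -0.49, 2.6, -1.0]]
[[0.1, -2.2, 0.0, 0.45, -0.49, 2.59, -1.0], [0.0, -2.2, 0.1, 0.55, -0.49, 2.57, -1.0], [0.1, -2.2, 0.0, 0.65, -0.49, 2.54, -1.0], [0.0, -2.2, 0.1, 0.75, -0.49, 2.52, -1.0]]
```

```bash
python3 -m crank '[[0,-2.2,0,-0.5,-0.9,2.3,-1],[0,-2.2,0,-0.5,-0.9,2.6,-1],[0,-2.2,0,-0.4,-0.9,2.6,-1],[0,-2.2,0,-0.3,-0.9,2.6,-1],[0,-2.2,0,-0.2,-0.9,2.6,-1],[0,-2.2,0,-0.1,-0.9,2.6,-1],[0,-2.2,0,0,-0.8,2.6,-1],[0,-2.2,0,0.1,-0.6,2.6,-1],[0,-2.2,0,0.2,-0.3,2.6,-1],[0,-2.2,0,0.3,0,2.6,-1]]'
python3 -c "
from h import *
plan([534,198.9,172],0.541,6,-1)"
```

```text
clock: 8.83
eef_pos: [545.3, 97.1, 167.8]
tcp_rot: [-1.571, 0.007, 0.396]
contact_force: [0.4, -0.0, -1.6]
opening: 0.723
end [534.  198.8 172. ] yaw [-1.57   0.     0.541]
[[-0.0, -1.4, -0.1, 0.48, -0.07, 1.64, -1.0], [-0.0, -1.4, -0.1, 0.52, -0.07, 1.63, -1.0], [-0.0, -1.4, -0.1, 0.56, -0.07, 1.61, -1.0], [-0.0, -1.4, -0.0, 0.6, -0.07, 1.6, -1.0], [-0.0, -1.3, -0.1, 0.64, -0.07, 1.58, -1.0], [-0.0, -1.4, -0.0, 0.67, -0.07, 1.56, -1.0]]
```

```bash
python3 -m crank '[[0,-1.4,-0.1,0.4,-0.1,1.6,-1],[0,-1.4,-0.1,0.5,-0.1,1.6,-1],[0,-1.4,-0.1,0.5,-0.1,1.5,-1],[0,-1.3,0,0.6,-0.1,1.4,-1],[0,-1,0,0.5,0,1.2,-1],[0,-0.6,0,0.4,0,0.8,-1],[0,0,0,0,0,0,-1],[0,0,0,0,0,0,-1],[0,0,0,0,0,0,-1],[0,0,0,0,0,0,-1]]'
python3 -c "
from h import *
s=st()
plan([534,198.9,150],0.541,5,-1)
im=cams.grab_frame('wrist');cv2.imwrite('pics/w7.png',im)"
```

```text
clock: 9.67
eef_pos: [530.1, 190.6, 166.4]
tcp_rot: [-1.567, 0.011, 0.534]
contact_force: [-0.3, 0.3, -1.9]
opening: 0.726
9.67 [530.1 190.6 166.4] [-1.567  0.011  0.534] F [-0.3  0.3 -1.9] op 0.726 q [ 0.34  0.35  1.83  0.    0.98 -0.19]
end [534.  198.9 150. ] yaw [-1.571e+00 -1.000e-03  5.400e-01]
[[-0.0, -0.1, -0.1, 0.16, 0.33, 0.1, -1.0], [-0.1, -0.1, -0.1, 0.15, 0.33, 0.1, -1.0], [-0.0, -0.1, -0.2, 0.16, 0.32, 0.1, -1.0], [-0.1, -0.1, -0.1, 0.15, 0.33, 0.11, -1.0], [-0.0, -0.0, -0.2, 0.16, 0.32, 0.1, -1.0]]
```

View pics/w7.png

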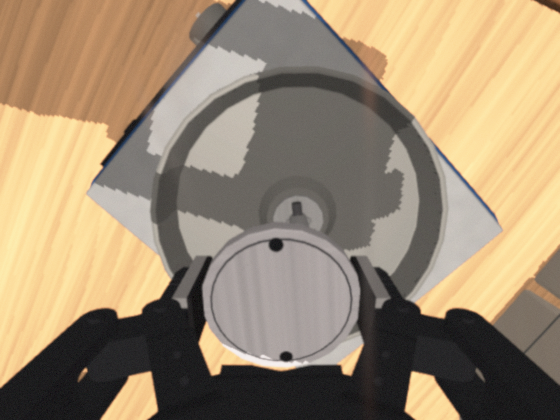

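```bash
python3 -c "
from h import *
s=r.sense()
im=cv2.imread('pics/w7.png')
k=8;x0,y0=255,170
c=cv2.resize(im[y0:240,x0:345],None,fx=k,fy=k,interpolation=cv2.INTER_CUBIC)
c=cv2.convertScaleAbs(c,alpha=1.3)
def pt(P): 
  q=(proj('wrist',P,s)-[x0,y0]+.5)*k-.5; return tuple(int(v) for v in q)
C=np.array([535.4,197.5]);a=np.radians(-54.7)
for t in np.linspace(0,2*np.pi,80): cv2.circle(c,pt([C[0]+16*np.cos(t),C[1]+16*np.sin(t),100]),1,(0,0,255),-1)
for e in (-3,3):
  for L in np.linspace(-13,13,30): cv2.circle(c,pt([C[0]+L*np.cos(a)-e*np.sin(a),C[1]+L*np.sin(a)+e*np.cos(a),105+ (3 if 1 else 0)]),1,(0,255,0),-1)
cv2.imwrite('pics/w7c.png',c)
"
```

```text
(no output)
```

View pics/w7c.png

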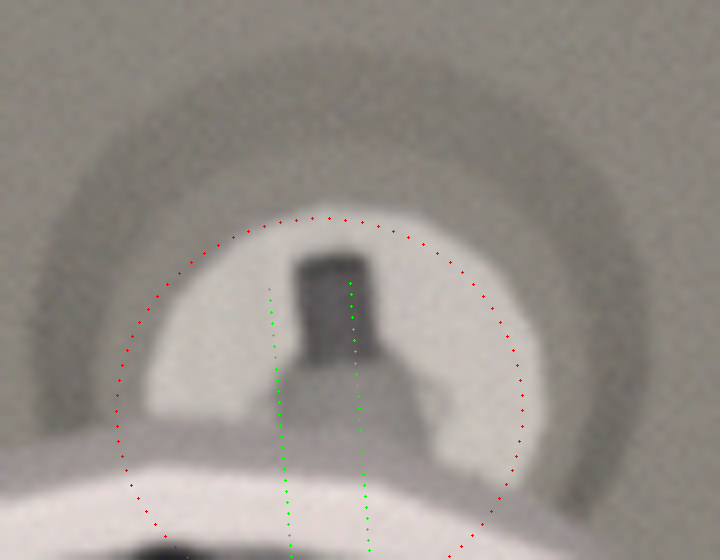

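```bash
python3 -c "
from h import *
plan([535.1,200.9,152],0.541,5,-1)"
```

```text
end [535.1 200.9 152. ] yaw [-1.571e+00 -1.000e-03  5.400e-01]
[[-0.0, -0.1, -0.1, 0.2, 0.29, 0.13, -1.0], [-0.1, -0.1, -0.1, 0.2, 0.29, 0.13, -1.0], [-0.0, -0.1, -0.2, 0.19, 0.28, 0.13, -1.0], [-0.1, -0.1, -0.1, 0.19, 0.29, 0.12, -1.0], [-0.0, -0.0, -0.2, 0.2, 0.28, 0.13, -1.0]]
```

```bash
python3 -m crank '[[0,-0.1,-0.1,0.2,0.28,0.13,-1],[0,-0.1,-0.1,0.2,0.28,0.13,-1],[0,-0.1,-0.2,0.2,0.28,0.13,-1],[0,-0.1,-0.1,0.2,0.28,0.13,-1],[0,0,-0.1,0.2,0.28,0.13,-1],[0,0,0,0,0,0,-1],[0,0,0,0,0,0,-1],[0,0,0,0,0,0,-1],[0,0,0,0,0,0,-1],[0,0,0,0,0,0,-1]]'
cat > ov.py <<'E'
from h import *
import sys
s=st();n=sys.argv[1];C=np.array([float(sys.argv[2]),float(sys.argv[3])]);a=np.radians(float(sys.argv[4]))
im=cams.grab_frame('wrist');cv2.imwrite('pics/%s.png'%n,im)
k=8;u,v=proj('wrist',[*C,100],s);x0,y0=int(u)-45,int(v)-35
c=cv2.convertScaleAbs(cv2.resize(im[y0:y0+70,x0:x0+90],None,fx=k,fy=k,interpolation=cv2.INTER_CUBIC),alpha=1.3)
def pt(P):
  q=(proj('wrist',P,s)-[x0,y0]+.5)*k-.5; return tuple(int(v) for v in q)
for t in np.linspace(0,2*np.pi,80): cv2.circle(c,pt([C[0]+16*np.cos(t),C[1]+16*np.sin(t),100]),1,(0,0,255),-1)
for e in (-3,3):
  for L in np.linspace(-13,13,30): cv2.circle(c,pt([C[0]+L*np.cos(a)-e*np.sin(a),C[1]+L*np.sin(a)+e*np.cos(a),108]),1,(0,255,0),-1)
cv2.imwrite('pics/%sc.png'%n,c)
E
python3 ov.py w8 536.5 199.5 -54.7
```

```text
clock: 10.55
eef_pos: [536.1, 200.4, 150.5]
tcp_rot: [-1.567, 0.0, 0.538]
contact_force: [-0.9, -0.8, -0.8]
opening: 0.721
10.55 [536.1 200.4 150.5] [-1.567  0.     0.538] F [-0.9 -0.8 -0.8] op 0.721 q [ 0.35  0.38  1.83  0.    0.94 -0.19]
```

View pics/w8c.png

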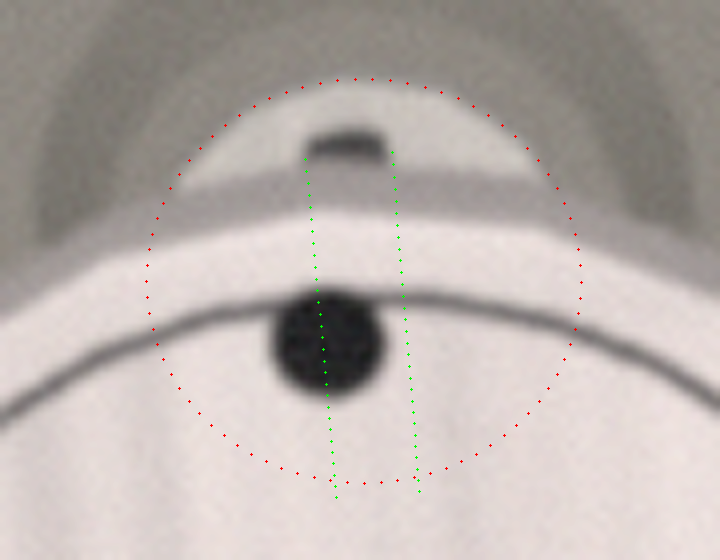

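```bash
python3 -c "
from h import *
plan([535.1,200.9,137],0.541,5,-1)"
```

```text
end [535.1 200.9 137. ] yaw [-1.571  0.     0.542]
[[-0.0, -0.0, -0.0, -0.01, 0.27, 0.02, -1.0], [-0.0, -0.0, -0.0, -0.01, 0.27, 0.02, -1.0], [-0.1, -0.1, -0.0, -0.01, 0.27, 0.02, -1.0], [-0.0, -0.0, -0.0, -0.02, 0.27, 0.01, -1.0], [-0.1, -0.1, -0.0, -0.01, 0.27, 0.02, -1.0]]
```

```bash
python3 -m crank '[[0,0,0,-0.02,0.27,0.02,-1],[0,0,0,-0.02,0.27,0.02,-1],[-0.1,-0.1,0,-0.02,0.27,0.02,-1],[0,0,0,-0.02,0.27,0.02,-1],[-0.1,-0.1,0,-0.02,0.27,0.02,-1],[0,0,0,0,0,0,-1],[0,0,0,0,0,0,-1],[0,0,0,0,0,0,-1],[0,0,0,0,0,0,-1],[0,0,0,0,0,0,-1]]'; python3 ov.py w9 536.5 199.5 -54.7;  python3 -c "
from h import *
plan([535.1,200.9,137],0.541,5,-1)"
```

```text
clock: 11.43
eef_pos: [534.7, 200.8, 135.7]
tcp_rot: [-1.571, -0.0, 0.542]
contact_force: [-0.1, -0.5, -1.7]
opening: 0.723
11.43 [534.7 200.8 135.7] [-1.571 -0.     0.542] F [-0.1 -0.5 -1.7] op 0.723 q [ 0.36  0.39  1.84 -0.    0.91 -0.18]
end [535.1 200.9 137. ] yaw [-1.571 -0.     0.54 ]
[[0.0, 0.0, 0.0, 0.01, -0.03, -0.0, -1.0], [0.0, 0.0, 0.0, 0.01, -0.02, -0.0, -1.0], [0.0, 0.0, 0.0, 0.0, -0.03, -0.01, -1.0], [0.0, 0.0, 0.0, 0.01, -0.02, -0.0, -1.0], [0.0, 0.1, 0.0, 0.0, -0.03, -0.01, -1.0]]
```

View pics/w9.png

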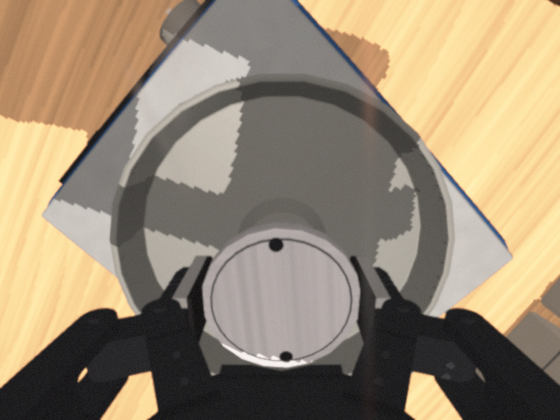

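```bash
python3 -m crank '[[0,0,0,0,0.2,0,-1],[0,0,0,0,0.2,0,-1],[0,0,0,0,0.2,0,-1],[0,0,0,0,0.15,0,-1],[0,0,0,0,0.1,0,-1],[0,0,0,0,0,0,-1],[0,0,0,0,0,0,-1],[0,0,0,0,0,0,-1],[0,0,0,0,0,0,-1],[0,0,0,0,0,0,-1]]'; python3 -c "
from h import *
st();plan([535.1,200.9,125],0.541,5,-1)"
```

```text
clock: 12.32
eef_pos: [534.8, 200.8, 126.3]
tcp_rot: [-1.571, -0.0, 0.542]
contact_force: [0.2, -0.1, -1.4]
opening: 0.723
12.32 [534.8 200.8 126.3] [-1.571 -0.     0.542] F [ 0.2 -0.1 -1.4] op 0.723 q [ 0.36  0.41  1.85 -0.    0.89 -0.18]
end [535.1 200.9 125. ] yaw [-1.571 -0.     0.542]
[[0.0, 0.0, 0.0, 0.01, 0.03, -0.0, -1.0], [0.0, 0.0, 0.0, 0.01, 0.03, -0.0, -1.0], [0.0, 0.0, 0.0, 0.0, 0.02, -0.0, -1.0], [0.0, 0.0, 0.0, 0.01, 0.03, -0.0, -1.0], [0.0, 0.0, 0.0, 0.0, 0.02, -0.01, -1.0]]
```

```bash
python3 -m crank '[[0,0,0,0,0.05,0,-1],[0,0,0,0,0.05,0,-1],[0,0,0,0,0.05,0,-1],[0,0,0,0,0.05,0,-1],[0,0,0,0,0,0,-1],[0,0,0,0,0,0,-1],[0,0,0,0,0,0,-1],[0,0,0,0,0,0,-1],[0,0,0,0,0,0,-1],[0,0,0,0,0,0,-1]]'; python3 -c "
from h import *
st()"
```

```text
clock: 13.15
eef_pos: [534.8, 200.8, 124.3]
tcp_rot: [-1.571, -0.0, 0.542]
contact_force: [0.4, 0.3, -1.6]
opening: 0.724
13.15 [534.8 200.8 124.3] [-1.571 -0.     0.542] F [ 0.4  0.3 -1.6] op 0.724 q [ 0.36  0.41  1.85 -0.    0.88 -0.18]
```

```bash
python3 -m crank '[[0,0,0,0,0.05,0,-1],[0,0,0,0,0.05,0,-1],[0,0,0,0,0.05,0,-1],[0,0,0,0,0,0,-1],[0,0,0,0,0,0,-1],[0,0,0,0,0,0,-1],[0,0,0,0,0,0,-1],[0,0,0,0,0,0,-1],[0,0,0,0,0,0,-1],[0,0,0,0,0,0,-1]]'; python3 -c "
from h import *
st()"
```

```text
clock: 13.98
eef_pos: [534.8, 200.8, 122.6]
tcp_rot: [-1.571, -0.0, 0.542]
contact_force: [0.5, 0.3, -1.3]
opening: 0.725
13.98 [534.8 200.8 122.6] [-1.571 -0.     0.542] F [ 0.5  0.3 -1.3] op 0.725 q [ 0.36  0.41  1.85 -0.    0.88 -0.18]
```

```bash
python3 -m crank '[[0,0,0,0,0.05,0,-1],[0,0,0,0,0.05,0,-1],[0,0,0,0,0,0,-1],[0,0,0,0,0,0,-1],[0,0,0,0,0,0,-1],[0,0,0,0,0,0,-1],[0,0,0,0,0,0,-1],[0,0,0,0,0,0,-1],[0,0,0,0,0,0,-1],[0,0,0,0,0,0,-1]]'; python3 -c "
from h import *
st()"
```

```text
clock: 14.82
eef_pos: [535.1, 200.9, 121.9]
tcp_rot: [-1.572, -0.001, 0.542]
contact_force: [0.3, -0.1, -0.4]
opening: 0.718
14.82 [535.1 200.9 121.9] [-1.572e+00 -1.000e-03  5.420e-01] F [ 0.3 -0.1 -0.4] op 0.718 q [ 0.36  0.41  1.85 -0.    0.88 -0.18]
```

```bash
python3 -m crank '[[0,0,0,0,0.05,0,-1],[0,0,0,0,0.05,0,-1],[0,0,0,0,0.05,0,-1],[0,0,0,0,0.05,0,-1],[0,0,0,0,0.05,0,-1],[0,0,0,0,0.05,0,-1],[0,0,0,0,0.05,0,-1],[0,0,0,0,0.05,0,-1],[0,0,0,0,0.05,0,-1],[0,0,0,0,0.05,0,-1]]'; python3 -c "
from h import *
st()"
```

```text
clock: 15.65
eef_pos: [536.0, 201.3, 120.5]
tcp_rot: [-1.572, -0.003, 0.542]
contact_force: [-2.6, -0.9, 6.2]
opening: 0.722
15.65 [536.  201.3 120.5] [-1.572 -0.003  0.542] F [-2.6 -0.9  6.2] op 0.722 q [ 0.36  0.42  1.85 -0.    0.87 -0.18]
```

```bash
python3 ov.py w10 536.5 199.5 -54.7; python3 -c "
from h import *
im=cv2.imread('pics/w10.png');im=cv2.convertScaleAbs(im,alpha=1.2,beta=10);crop(im,195,210,370,370,4,'w10f.png')"
```

```text
15.65 [536.  201.3 120.5] [-1.572 -0.003  0.542] F [-2.6 -0.9  6.2] op 0.722 q [ 0.36  0.42  1.85 -0.    0.87 -0.18]
```

View pics/w10f.png

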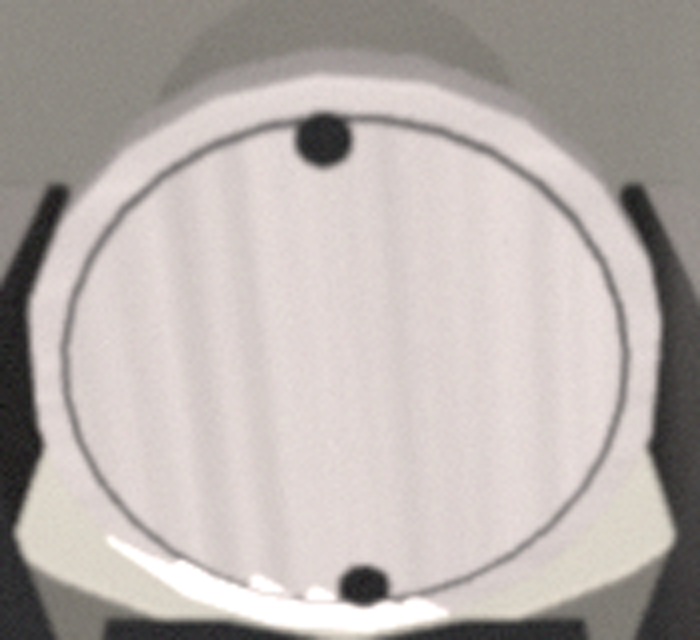

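```bash
python3 -m crank '[[0,0,0,-0.03,0.08,0,-1],[0,0,0,-0.03,0.08,0,-1],[0,0,0,-0.02,0.08,0,-1],[0,0,0,-0.02,0.08,0,-1],[0,0,0,-0.02,0.08,0,-1],[0,0,0,0,0.08,0,-1],[0,0,0,0,0,0,-1],[0,0,0,0,0,0,-1],[0,0,0,0,0,0,-1],[0,0,0,0,0,0,-1]]'; python3 -c "
from h import *
st()"
```

```text
clock: 16.53
eef_pos: [535.7, 200.9, 117.3]
tcp_rot: [-1.572, -0.005, 0.542]
contact_force: [-1.0, -0.1, 4.0]
opening: 0.724
16.53 [535.7 200.9 117.3] [-1.572 -0.005  0.542] F [-1.  -0.1  4. ] op 0.724 q [ 0.36  0.42  1.85 -0.    0.86 -0.18]
```

```bash
python3 -m crank '[[0,0,0,-0.01,0.08,0,-1],[0,0,0,-0.01,0.08,0,-1],[0,0,0,0,0.08,0,-1],[0,0,0,0,0.08,0,-1],[0,0,0,0,0.08,0,-1],[0,0,0,0,0.08,0,-1],[0,0,0,0,0.08,0,-1],[0,0,0,0,0.08,0,-1],[0,0,0,0,0.08,0,-1],[0,0,0,0,0.08,0,-1]]'; python3 -c "
from h import *
st()"
```

```text
clock: 17.37
eef_pos: [535.7, 200.9, 117.2]
tcp_rot: [-1.573, -0.006, 0.542]
contact_force: [-4.4, -1.0, 12.5]
opening: 0.725
17.37 [535.7 200.9 117.2] [-1.573 -0.006  0.542] F [-4.4 -1.  12.5] op 0.725 q [ 0.36  0.42  1.86 -0.    0.86 -0.18]
```

```bash
python3 -m crank '[[0,0,0,0,-0.02,0,-1],[0,0,0,0,0,0,-1],[0,0,0,0,0,0,1],[0,0,0,0,0,0,1],[0,0,0,0,0,0,1],[0,0,0,0,0,0,1],[0,0,0,0,0,0,1],[0,0,0,0,0,0,1],[0,0,0,0,0,0,1],[0,0,0,0,0,0,1]]'
python3 ov.py w11 536.5 199.5 -54.7
```

```text
clock: 18.2
eef_pos: [535.3, 200.7, 116.0]
tcp_rot: [-1.572, -0.005, 0.542]
contact_force: [-0.3, -0.0, 0.7]
opening: 0.998
18.2 [535.3 200.7 116. ] [-1.572 -0.005  0.542] F [-0.3 -0.   0.7] op 0.998 q [ 0.36  0.42  1.86 -0.    0.86 -0.18]
```

View pics/w11.png

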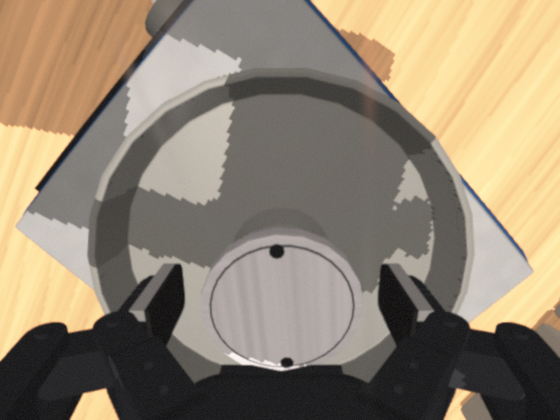

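```bash
python3 -m crank '[[0,0,0,0,-0.5,0,1],[0,0,0,0,-0.8,0,1],[0,0,0,0,-1.2,0,1],[0,0,0,0,-1.5,0,1],[0,0,0,0,-1.5,0,1],[0,0,0,0,-1.5,0,1],[0,0,0,0,-1.5,0,1],[0,0,0,0,-1.5,0,1],[0,0,0,0,0,0,1],[0,0,0,0,0,0,1]]'
python3 -m crank '[[0,0,0,0,-0.5,0,1],[0,0,0,0,-0.5,0,1],[0,0,0,0,-0.3,0,1],[0,0,0,0,0,0,1],[0,0,0,0,0,0,1],[0,0,0,0,0,0,1],[0,0,0,0,0,0,1],[0,0,0,0,0,0,1],[0,0,0,0,0,0,1],[0,0,0,0,0,0,1]]'
python3 -c "
from h import *
s=st();im=cams.grab_frame('wrist');cv2.imwrite('pics/w12.png',im);cv2.imwrite('pics/s12.png',cams.grab_frame('scene'))
crop(im,200,120,360,280,4,'w12c.png')
"
```

```text
clock: 19.08
eef_pos: [534.7, 200.6, 226.1]
tcp_rot: [-1.573, -0.007, 0.542]
contact_force: [-0.5, 0.5, -0.0]
opening: 0.995
clock: 19.92
eef_pos: [533.0, 200.0, 237.1]
tcp_rot: [-1.572, -0.002, 0.542]
contact_force: [-0.0, 0.2, -0.3]
opening: 0.996
19.92 [533.  200.  237.1] [-1.572 -0.002  0.542] F [-0.   0.2 -0.3] op 0.996 q [ 0.36  0.27  1.76 -0.    1.11 -0.18]
```

View pics/w12.png

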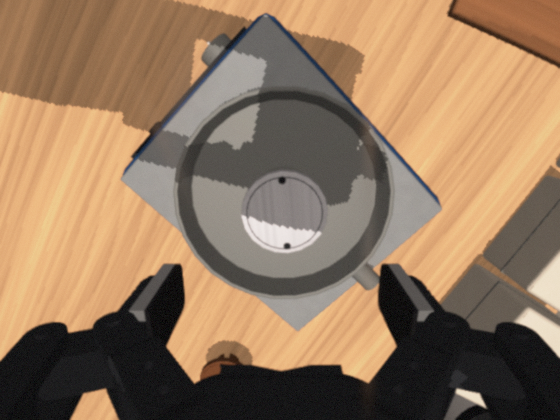

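View pics/w12c.png

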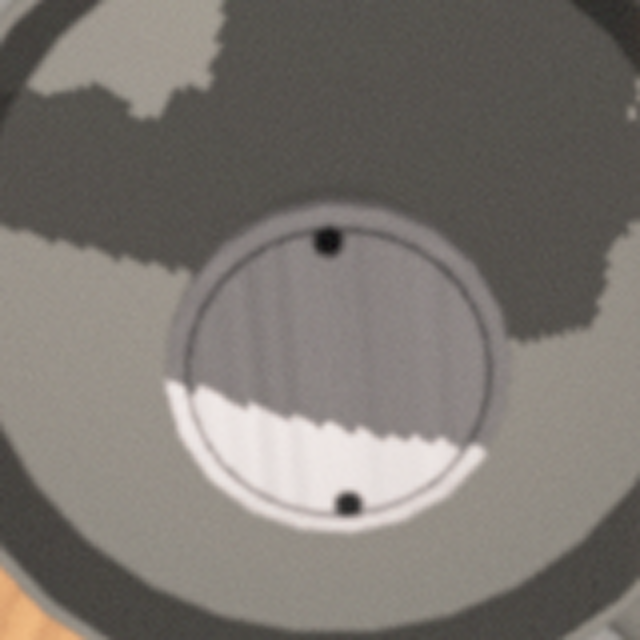

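View pics/s12.png

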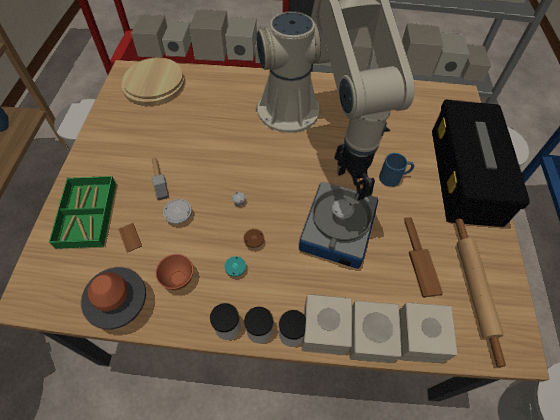

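```bash
python3 -c "
from rig import r,order
print(r.sense()['clock'],order.sign_off())"
```

```text
the job is handed in; nothing more can be done
20.0167 None
```

The middle-sized head is fitted on the wheel's spindle and released, and the job was handed in at 20.0 s.

**What I did:** I found the pin's angle with the wrist camera and gripped the disc by its rim with 60 N. I then turned the head about 31° on the way across. The slot went over the pin on the way down without riding on it, so no turning under pressure was needed. I pressed it past the balls with about 8 N read at the wrist. It then stopped firmly, with the TCP at 117.2 mm against the 117.4 I expected for home, and did not move further under about 12 N. I opened the gripper and lifted straight up to 237 mm.

**Last checks:**
- **Fit:** The last wrist picture shows the head level in the pan, with its sockets in line with the pin. The wrist force was near zero, so nothing was touching the gripper.
- **Other things:** By eye in the scene picture, the other things on the bench are where they were.
- **Height:** I judged that it sits fully home from the firm stop and the drop of about 5 mm after it met the balls. The pictures could not measure it to 2 mm.

**Disagreements:**
- **Spindle position:** My first wrist estimate of the spindle was about 2 mm off. It was probably taken before the arm had settled, and I corrected it from a second view before lowering.
- **Head position:** The top-camera and wrist-camera positions of the head differed by about 4 mm. I used the wrist one.

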